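# Weigh the six-sided tea caddy from the revolving rack

## Robot

A 7-joint arm with a two-finger parallel gripper is mounted at the origin on the work surface. World frame = base frame: x ahead of the robot, y to its left, z up, the work surface at z = 0. Lengths are in m, angles in rad, forces in N, time in s.
With the tool pointing down it reaches from about 0.4 to 0.85 m from the base axis. Payload 10.4 kg.
Tool frame: the origin (TCP) lies between the finger pads; the fingertips stand 11 mm ahead of it and the grasp point (between the pads) lies 8 mm behind it; z points along the fingers, y is the direction in which the jaws open and shut (so a half turn about z gives the same grasp; the last joint's range is limited). The gripper opens to 87 mm and grips with 3 to 60 N. Pads are 19 mm wide; open, the fingers measure 117 mm over their backs; the gripper's body (75 mm by 190 mm) begins 51 mm behind the grasp point.
Start: joints at [-1.133, 0.332, -0.065, 1.46, 0.022, 1.35, -0.088], TCP at [0.278, 0.56, 0.234] pointing down, gripper open.
Joint ranges: [-2.6, 2.6], [-0.5, 2.12], [-1.47, 1.34], [0.16, 2.42], [-1.27, 4.41], [0.06, 2.06], [-2.6, 2.6]. Speed limits (rad/s): [2.22, 2.22, 2.79, 2.79, 3.14, 3.14, 3.14].

## Interface

Orientations are given as a unit quaternion [x, y, z, w].
In Python, from bench import r, eyes gives the robot as it stands.
- The arm moves only by the shell command python3 -m inch 'ROWS' [FORCE]. ROWS is a JSON object of lists of equal length, an entry for each row: "translation": the shift along the world's x, y, z scaled (see below), a list of three; "rot": the turn, a rotation vector about the world's x, y, z scaled (see below), a list of three; "jaw": the finger opening in mm, from 0 to 87. In form: {"translation": [[tx, ty, tz], ...], "rot": [[ax, ay, az], ...], "jaw": [jaw, ...]}. A call has 1 to 20 rows; each row is the pose to reach, as a shift and turn from the pose measured when the call began; what a row does not reach only later rows make up. The controller multiplies each number of a shift by 100 mm and each number of a turn by 60 degrees. A row lasts 1/10 s, in which the tool goes at most 50 mm and 8.59 degrees, less where a joint would pass 70% of its speed; a pose out of reach is approached as far as the arm can. A call with a number of a shift or a turn outside -1 to 1 is refused whole. A call with a gripper value outside its range is refused whole. The fingers move at their own pace and stop on an object; FORCE is the grip in N (left out, the last holds). Time passes only in rows, so rows that repeat a pose let the fingers close. It gives the time, the measured TCP pose, the force and the opening at its end, in the units of the state.
- r.read_state(): the state, without advancing time (a new reading comes with each control period).
- eyes.camera(name): name is "side" or "top"; returns the picture (400x640x3 uint8, blue, green, red); there is no depth.
- eyes.calibration(name): a dict with "fx", "fy", "cx", "cy" (pixels), "R" (3x3) and "t" (3): a world point X has camera coordinates R X + t. Camera axes: x right, y down, z forward; pixel columns grow to the right and rows downward; lengths in m; the calibration is good to about 2 mm. A picture is of the moment at which its call begins. calibration takes no time and is no camera call.
- r.close_job(): hands the job in, once; it reports no verdict.
The state is a dict: "time": time; "joint_positions": joint angles; "joint_vel": joint speeds; "joint_torque": joint torques, N m; "ee_pos": TCP position; "eef_rot": TCP orientation; "ft_force": force on the tool from outside, world axes, zero at the start; "torque": the same for the moment, N m; "width": finger opening in m.
Only numpy, scipy, OpenCV 4.12 (cv2) and the standard library are available. Lean on these libraries where they do the work, as an engineer would, in place of code of your own. Each camera call takes 0.05 s, during which the arm holds its last target. There are 200 camera calls.

## Task

Smoothly turn the revolving tea rack by its handle until the six-sided caddy stands squarely in the open notch of the slatted guard. Then lift that caddy out through the notch and set it gently upright in the middle of the scale's pan, without pressing the pan down to its stop, and let go. Leave the other caddies standing in their pockets and do not disturb the cup, scoop and wood block.

Things in the scene. Friction and masses are not known exactly. Their poses are not given: they have to be found in the camera images.
- axis (a point): Point on the carousel's vertical axis at the upper face of its deck, where the caddies stand (42 mm above the table). Round wooden deck, 300 mm in diameter, six pockets at 60-degree steps, pocket centres 110 mm from the axis; each pocket is a six-sided fence, 66 mm across inside, 10 mm high. The point turns with the carousel.
- stand: Fixed stand of the carousel; origin on the carousel axis at table height, notch towards its -x. A flat guard of dark wooden bars (6 mm wide, underside 142 mm, top 150 mm above the table) roofs the carousel except for the notch, so a caddy can be lifted out only there. The guard reaches 155 mm to either side (y), and from -88 to +153 mm in x.
- opening (a point): Fixed point under the middle of the guard's notch, where a pocket centre must come: 110 mm from the carousel axis, 42 mm above the table. Its -x points from the axis out through the notch, roughly towards the robot. The notch is free for 72 mm to either side (y) and 67 mm inwards, and open outwards. The caddy must stand within 20 mm of this point.
- knob (a point): Centre of the carousel's handle: a dark wooden bar 64 mm long (along this point's x), 16 mm wide (y) and 33 mm high on top of the carousel's central column, which is 24 mm thick; centre 188.5 mm above the table, top 205 mm, underside 172 mm, so it stands above the guard. It turns with the carousel.
- turntable (a joint): Carousel angle, rad, positive counter-clockwise seen from above; turns either way (between -6.2 and 6.2); 0 at the start, whatever the pockets' start direction; light friction of 0.08 N m, stays where it is left. The caddies stand loose in their pockets and can topple if it is jerked; about 0.7 rad/s, started smoothly, is safe.
- hex_caddy: The wanted six-sided bare metal tea caddy, closed, standing on the carousel; origin at the centre of its underside, z up. The tallest caddy, with a flat top without knob; 54 mm across flats, 62 mm across corners, 90 mm high, 0.14 to 0.28 kg. Two of its flats face along its +x and -x, the others at 60-degree steps. Its pocket varies; its top is 132 mm above the table.
- round_caddy0: Round bare metal tea caddy, closed, standing on the carousel; origin at the centre of its underside, z up. 50 mm in diameter, 62 mm high plus a small dark knob on its lid, 72 mm in all.
- round_caddy1: Second round bare metal tea caddy, closed, standing on the carousel; origin at the centre of its underside, z up. 50 mm in diameter, small dark knob on its lid, 72 mm high in all.
- round_caddy2: Third round bare metal tea caddy, closed, standing on the carousel; origin at the centre of its underside, z up. 50 mm in diameter, small dark knob on its lid, 72 mm high in all.
- square_caddy: Square bare metal tea caddy, closed, standing on the carousel; origin at the centre of its underside, z up. 46 mm wide, small dark knob on its lid, 72 mm high in all. (One pocket is empty.)
- pan_top (a point): Centre of the upper face of the scale's round steel pan, 120 mm in diameter, 53 mm above the table when unloaded; it rides down with the pan. The pan stands over a low aluminium scale body, 190 x 150 mm and 30 mm high, with a dark display strip on the side towards the robot.
- pan (a joint): How far the pan is pressed down, m: 0 unloaded, stop at 0.016. Spring 500 N/m with 1 N or less of preload: the caddy's weight sinks it 2 to 6 mm. Over 0.014 counts as pressed to the stop.
- cup: Bystander: white ceramic tasting cup, 70 mm in diameter, 55 mm high, origin at its underside.
- scoop: Bystander: wooden scoop, 170 mm long, lying along its x.
- wedge: Bystander: pale wood block, 170 (x) x 50 x 40 mm, origin at its underside.
Things that resemble listed ones, but are neither listed nor needed, are in the scene too. Leave any yellow look-alike of the hex_caddy alone.

How it is judged:
By the outcome, as a careful person would: the job done as asked, in the order asked, and still so for the second after the job is handed in, with the robot touching nothing.
It also fails if it takes over 61 s, if anything falls off the work surface, if the arm or the gripper's body presses on something with over 40 N, if the wrist force passes 120 N, or if a joint passes its speed limit or range.

## Working session

There is one attempt and no reset: what is moved stays moved. The work goes in short steps, Python scripts to look and compute and a shell command to move; the robot and the scene stay as the last step left them, time stands still between calls to the robot, and variables do not carry over. Pictures are saved under pics/ and viewed, about 8 in all and at most 12, crops included, and the job is handed in when it is done.

```bash
ls; mkdir -p pics; python3 - <<'E'
from bench import r, eyes
import cv2
print(r.read_state())
for n in("top","side"):
    cv2.imwrite(f"pics/{n}0.png",eyes.camera(n)); print(n,eyes.calibration(n))
E
```

```text
pics
{'time': 0.0, 'joint_positions': array([-1.13256842,  0.33291092, -0.06472542,  1.4609344 ,  0.02158331,
        1.34989149, -0.0885219 ]), 'joint_vel': array([ 0.00155585, -0.00126676,  0.00052796,  0.00211964,  0.00043004,
        0.00183261, -0.00083771]), 'joint_torque': array([ 1.06421478e-03, -6.23270202e+01,  2.52293749e-02, -3.89894521e+01,
       -6.12200168e-02,  3.97442188e-02,  1.28635734e-04]), 'ee_pos': array([0.27775295, 0.55947958, 0.2327329 ]), 'eef_rot': array([ 2.28371102e-01,  9.73573888e-01, -7.09972326e-04, -1.45307553e-04]), 'ft_force': array([-0.33287271, -0.44919996,  0.23008442]), 'torque': array([-0.02206383,  0.01211351,  0.06973564]), 'width': 0.08687290304030279}
top {'fx': 408.68277094710464, 'fy': 408.68277094710464, 'cx': 318.84462795150506, 'cy': 210.11861890943513, 'R': array([[-9.19162322e-03, -9.99956547e-01, -1.55489807e-03],
       [-9.78401905e-01,  9.31459551e-03, -2.06501698e-01],
       [ 2.06507208e-01, -3.76770572e-04, -9.78445007e-01]]), 't': array([0.04331696, 0.54402556, 1.02054372])}
side {'fx': 497.96787731313026, 'fy': 497.96787731313026, 'cx': 325.7022352803925, 'cy': 203.4779892769931, 'R': array([[ 0.99826286, -0.05866224,  0.00547832],
       [-0.04098674, -0.75824234, -0.65068321],
       [ 0.04232442,  0.64932834, -0.75932954]]), 't': array([-0.51362961,  0.17119644,  1.46217801])}
```

View pics/top0.png

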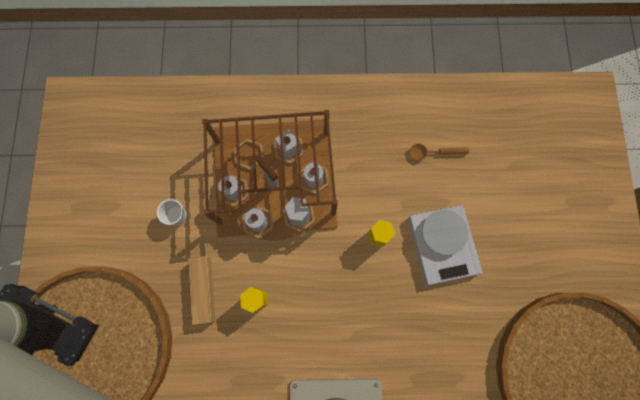

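View pics/side0.png

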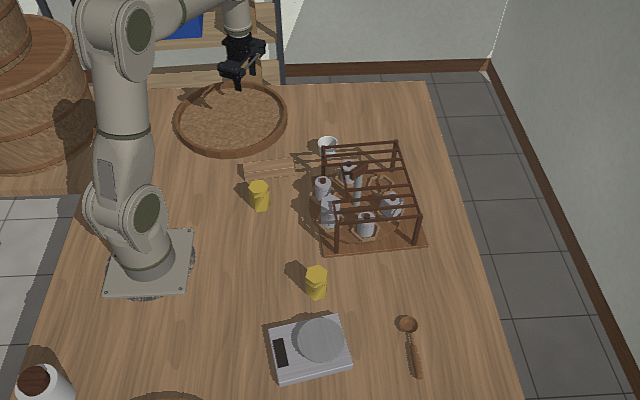

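Top view: the bare-metal hex caddy is at about (298,210) with a flat top and no knob. Yellow look-alikes are at (253,300) and (382,232), and knobbed caddies at (229,187), (255,220), (313,176) and (288,145). The pan is at (445,232) and the handle near (266,168). Next, a close crop to check the choice.

```bash
cat > h.py <<'E'
import numpy as np, cv2
from bench import r, eyes
def back(n,u,v,z):
    c=eyes.calibration(n); R=np.array(c["R"]); t=np.array(c["t"])
    d=R.T@np.array([(u-c["cx"])/c["fx"],(v-c["cy"])/c["fy"],1]); o=-R.T@t
    return o+d*(z-o[2])/d[2]
def proj(n,X):
    c=eyes.calibration(n); p=np.array(c["R"])@np.array(X)+np.array(c["t"])
    return np.array([c["fx"]*p[0]/p[2]+c["cx"],c["fy"]*p[1]/p[2]+c["cy"]])
def crop(img,u0,v0,w,h,k,fn):
    cv2.imwrite(fn,cv2.resize(img[v0:v0+h,u0:u0+w],None,fx=k,fy=k,interpolation=cv2.INTER_CUBIC))
E
python3 - <<'E'
from h import *
crop(cv2.imread("pics/top0.png"),195,100,155,145,4,"pics/crop0.png")
E
```

```text
(no output)
```

View pics/crop0.png

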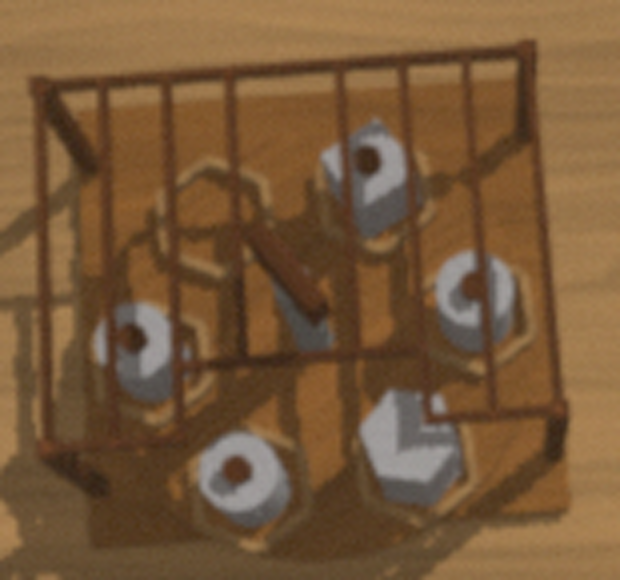

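The crop confirms the hex caddy: flat top, no knob, top centre at crop (411,436). The handle top runs from (250,228) to (318,300). The guard corners are clear.

```bash
python3 - <<'E'
from h import *
f=lambda u,v,z:back("top",195+u/4,100+v/4,z)
g=[f(*p,.150)[:2] for p in((38,85),(526,46),(45,449),(560,408))]
print(np.round(g,3)); TL,TR,BL,BR=g
# stand frame: +x away (TL/TR), +y left. fit pose
loc=np.array([[.150,.152],[.150,-.152],[-.085,.152],[-.085,-.152]])
W=np.array(g); lc=loc.mean(0); wc=W.mean(0)
U,S,V=np.linalg.svd((loc-lc).T@(W-wc)); R=(U@V).T
yaw=np.arctan2(R[1,0],R[0,0]); ax=wc-R@lc
print("yaw",np.degrees(yaw),"axis",ax,"res",np.round(W-(loc@R.T+ax),4).tolist())
op=ax+R@[-.11,0];print("open",op)
hx=f(411,436,.132)[:2];print("hex",hx,np.linalg.norm(hx-ax))
k1,k2=f(250,228,.205)[:2],f(318,300,.205)[:2];print("knob",k1,k2,(k1+k2)/2,np.linalg.norm(k1-k2),np.degrees(np.arctan2(*(k1-k2)[::-1])))
a=lambda p:np.degrees(np.arctan2(*(p-ax)[::-1]))
print("hexang",a(hx),"openang",a(op))
for p in((238,470),(132,338),(368,160),(473,288)):
  q=f(*p,.114)[:2];print(q,np.linalg.norm(q-ax),a(q))
print("empty",a(f(212,220,.052)[:2]))
img=cv2.imread("pics/top0.png");
print("pan",back("top",445,232,.053), "side",back("side",320,340,.053))
for n,(u,v) in {"hex side":(328,200)}.items(): print(n,back("side",u,v,.132))
crop(img,400,195,90,95,6,"pics/pan0.png")
E
```

```text
[[ 0.756  0.324]
 [ 0.78   0.017]
 [ 0.522  0.309]
 [ 0.544 -0.001]]
yaw 4.15593445720543 axis [0.61822848 0.15979819] res [[-0.0005, 0.002], [0.0009, -0.0025], [-0.0004, 0.0035], [-0.0001, -0.0029]]
open [0.50851772 0.15182637]
hex [0.53183168 0.08990439] 0.1111285369034853
knob [0.64098436 0.18005209] [0.5969369  0.13985855] [0.61896063 0.15995532] 0.0596296876888831 42.38061399401732
hexang -141.02762581471177 openang -175.84406554279457
[0.51511895 0.1982667 ] 0.1100518084579554 159.54026145739633
[0.60069881 0.26724044] 0.10886287119947029 99.26640815190254
[0.71852027 0.11892828] 0.10829955627679122 -22.171387955063285
[0.63155196 0.05156576] 0.1090494175020805 -82.98216050835514
empty 40.34025649646621
pan [ 0.48359671 -0.29110603  0.053     ] side [ 0.48242326 -0.29745486  0.053     ]
hex side [0.5262129  0.09739377 0.132     ]
```

View pics/pan0.png

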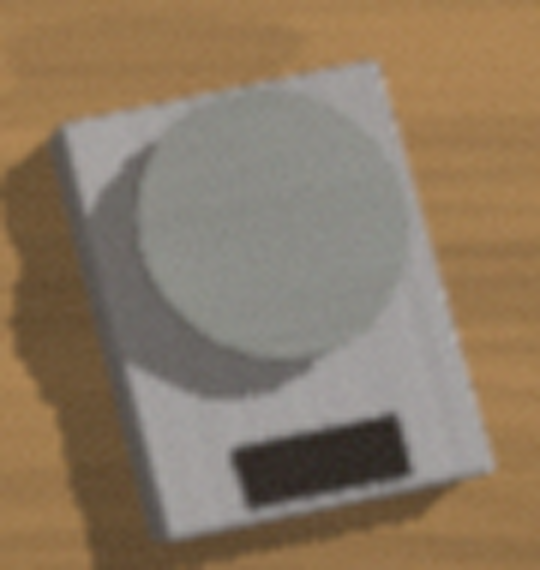

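Measurements agree with each other:
- **Axis and guard:** axis at (0.618, 0.160), guard yaw 4.2°.
- **Hex caddy:** 111 mm from the axis at -141°. The opening is at -175.8°, so the rack must turn about -35°.
- **Handle:** at 42°.
- **Pan:** crop centre (273,223) gives (0.483, -0.292).

I'm moving above the handle now.

```bash

python3 -m inch '{"translation":[[0.1,-0.1,0.05],[0.35,-0.4,0.1],[0.6,-0.7,0.2],[0.85,-1,0.2]],"rot":[[0,0,0.05],[0,0,0.14],[0,0,0.22],[0,0,0.29]],"jaw":[87,87,87,87]}'
python3 -m inch '{"translation":[[0.2,-0.25,0.05],[0.4,-0.5,0.1],[0.6,-0.75,0.1],[0.85,-1,0.1]],"rot":[[0,0,0.07],[0,0,0.14],[0,0,0.22],[0,0,0.29]],"jaw":[70,60,50,50]}'
python3 -m inch '{"translation":[[0.2,-0.25,0],[0.4,-0.5,0],[0.6,-0.75,0],[0.85,-1,0]],"rot":[[0,0,0.07],[0,0,0.14],[0,0,0.22],[0,0,0.29]],"jaw":[50,50,50,50]}'
python3 -m inch '{"translation":[[0.2,-0.25,0],[0.4,-0.5,0],[0.6,-0.75,0],[0.7,-0.85,0],[0.7,-0.85,0],[0.7,-0.85,0]],"rot":[[0,0,0.07],[0,0,0.14],[0,0,0.22],[0,0,0.28],[0,0,0.28],[0,0,0.28]],"jaw":[50,50,50,50,50,50]}'
cat >> h.py <<'E'
def pose():
    from scipy.spatial.transform import Rotation as Ro
    s=r.read_state(); M=Ro.from_quat(s["eef_rot"]).as_matrix()
    print("t",round(s["time"],2),"pos",np.round(s["ee_pos"],4),"jawdir",round(np.degrees(np.arctan2(M[1,1],M[0,1])),1),"z",np.round(M[:,2],3),"F",np.round(s["ft_force"],1),"w",round(s["width"],4),"q",np.round(s["joint_positions"],2))
    return s,M
E
python3 -c "from h import *;pose()"
```

```text
time: 0.5
ee_pos: [0.3637, 0.4586, 0.2537]
eef_rot: [0.077, 0.997, -0.0, 0.0]
ft_force: [1.9, 0.1, 0.5]
width: 0.0871
time: 0.9
ee_pos: [0.4489, 0.3577, 0.2637]
eef_rot: [-0.077, 0.997, -0.0, 0.0]
ft_force: [0.5, 0.7, 0.5]
width: 0.0625
time: 1.3
ee_pos: [0.5342, 0.2568, 0.2636]
eef_rot: [-0.229, 0.973, 0.0, -0.0]
ft_force: [0.9, 0.8, 0.3]
width: 0.0505
time: 1.9
ee_pos: [0.6036, 0.1724, 0.2631]
eef_rot: [-0.368, 0.93, 0.0, -0.001]
ft_force: [-0.6, 0.2, 0.1]
width: 0.0496
t 1.9 pos [0.6036 0.1724 0.2631] jawdir 133.2 z [-0.001  0.    -1.   ] F [-0.6  0.2  0.1] w 0.0496 q [-0.43  0.32  0.11  1.41 -0.04  1.41  2.  ]
```

```bash

python3 -m inch '{"translation":[[0.08,-0.06,0],[0.15,-0.125,0],[0.15,-0.125,-0.2],[0.15,-0.125,-0.45],[0.15,-0.125,-0.65],[0.15,-0.125,-0.75],[0.15,-0.125,-0.75],[0.15,-0.125,-0.75]],"rot":[[0,0,0],[0,0,0],[0,0,0],[0,0,0],[0,0,0],[0,0,0],[0,0,0],[0,0,0]],"jaw":[50,50,50,50,50,50,50,50]}'
python3 - <<'E'
from h import *
pose()
t=eyes.camera("top");s=eyes.camera("side")
a=cv2.resize(t[90:260,180:360],None,fx=2.4,fy=2.4);b=cv2.resize(s[60:260,280:450],None,fx=2.04,fy=2.04)
cv2.imwrite("pics/h1.png",np.hstack([a,b[:a.shape[0]]]))
E
```

```text
time: 2.7
ee_pos: [0.6191, 0.16, 0.189]
eef_rot: [-0.368, 0.93, 0.0, -0.0]
ft_force: [-0.9, 0.5, 1.0]
width: 0.0502
t 2.7 pos [0.6191 0.16   0.189 ] jawdir 133.2 z [-0.  0. -1.] F [-0.9  0.5  1. ] w 0.0502 q [-0.41  0.39  0.11  1.49 -0.04  1.27  2.03]
```

View pics/h1.png

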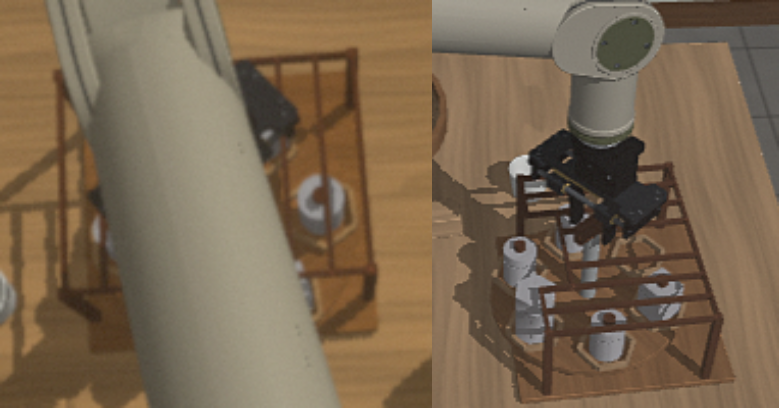

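The fingers straddle the handle in the side view (about (600,225) in the composite). I'll close on it and turn smoothly.

```bash

python3 -m inch '{"translation":[[0,0,0],[0,0,0],[0,0,0],[0,0,0],[0,0,0],[0,0,0]],"rot":[[0,0,0],[0,0,0],[0,0,0],[0,0,0],[0,0,0],[0,0,0]],"jaw":[35,20,10,10,10,10]}' 15
python3 -m inch '{"translation":[[0,0,0],[0,0,0],[0,0,0],[0,0,0],[0,0,0],[0,0,0],[0,0,0],[0,0,0],[0,0,0],[0,0,0],[0,0,0],[0,0,0],[0,0,0],[0,0,0],[0,0,0],[0,0,0],[0,0,0],[0,0,0]],"rot":[[0,0,-0.006],[0,0,-0.018],[0,0,-0.04],[0,0,-0.075],[0,0,-0.12],[0,0,-0.17],[0,0,-0.22],[0,0,-0.27],[0,0,-0.32],[0,0,-0.37],[0,0,-0.42],[0,0,-0.465],[0,0,-0.505],[0,0,-0.54],[0,0,-0.562],[0,0,-0.575],[0,0,-0.58],[0,0,-0.58]],"jaw":[10,10,10,10,10,10,10,10,10,10,10,10,10,10,10,10,10,10]}'
python3 - <<'E'
from h import *
pose()
t=eyes.camera("top");s=eyes.camera("side")
a=cv2.resize(t[90:260,180:360],None,fx=2.4,fy=2.4);b=cv2.resize(s[60:260,280:450],None,fx=2.04,fy=2.04)
cv2.imwrite("pics/h2.png",np.hstack([a,b[:a.shape[0]]]))
print(np.round(proj("side",[.5085,.1518,.132]),1))
E
```

```text
time: 3.4
ee_pos: [0.6199, 0.1594, 0.1896]
eef_rot: [-0.368, 0.93, -0.0, 0.001]
ft_force: [2.3, -2.6, -0.6]
width: 0.0166
time: 5.2
ee_pos: [0.62, 0.1595, 0.1895]
eef_rot: [-0.073, 0.997, -0.0, 0.001]
ft_force: [4.6, -0.5, -1.4]
width: 0.0159
t 5.2 pos [0.62   0.1595 0.1895] jawdir 98.3 z [ 0.002 -0.001 -1.   ] F [ 4.6 -0.5 -1.4] w 0.0159 q [-0.48  0.39  0.21  1.49 -0.08  1.27  1.45]
[320.9 186.5]
```

```bash

python3 -m inch '{"translation":[[0,0,0],[0,0,0],[0,0,0],[0,0,0.2],[0,0,0.5],[0,0,0.8],[0,0,0.8]],"rot":[[0,0,0],[0,0,0],[0,0,0],[0,0,0],[0,0,0],[0,0,0],[0,0,0]],"jaw":[25,40,50,50,50,50,60]}'
python3 -m inch '{"translation":[[-0.2,-0.25,0],[-0.4,-0.5,0],[-0.6,-0.75,0],[-0.6,-1,0]],"rot":[[0,0,0],[0,0,0],[0,0,0],[0,0,0]],"jaw":[87,87,87,87]}'
python3 -m inch '{"translation":[[0,-0.25,0],[0,-0.5,0],[0,-0.75,0],[0,-1,0]],"rot":[[0,0,0],[0,0,0],[0,0,0],[0,0,0]],"jaw":[87,87,87,87]}'
python3 -m inch '{"translation":[[0,-0.25,0],[0,-0.5,0],[0,-0.75,0],[0,-0.75,0],[0,-0.75,0]],"rot":[[0,0,0],[0,0,0],[0,0,0],[0,0,0],[0,0,0]],"jaw":[87,87,87,87,87]}'
python3 - <<'E'
from h import *
pose()
t=eyes.camera("top");cv2.imwrite("pics/t3.png",t);cv2.imwrite("pics/s3.png",eyes.camera("side"))
crop(t,195,100,155,145,4,"pics/crop3.png")
E
```

```text
time: 6.0
ee_pos: [0.6215, 0.1599, 0.2743]
eef_rot: [-0.073, 0.997, 0.001, 0.004]
ft_force: [0.6, 0.3, -0.2]
width: 0.0524
time: 6.4
ee_pos: [0.5595, 0.0593, 0.2744]
eef_rot: [-0.073, 0.997, 0.001, 0.004]
ft_force: [0.7, 0.2, 0.2]
width: 0.0816
time: 6.8
ee_pos: [0.5592, -0.0416, 0.2741]
eef_rot: [-0.073, 0.997, 0.001, 0.004]
ft_force: [-0.5, -0.6, -0.2]
width: 0.0868
time: 7.3
ee_pos: [0.5589, -0.1166, 0.2737]
eef_rot: [-0.073, 0.997, 0.001, 0.003]
ft_force: [-0.5, 0.5, 0.2]
width: 0.087
t 7.3 pos [ 0.5589 -0.1166  0.2737] jawdir 98.4 z [ 0.006  0.003 -1.   ] F [-0.5  0.5  0.2] w 0.087 q [-0.2   0.19  0.38  1.57 -0.08  1.39  1.9 ]
```

View pics/crop3.png

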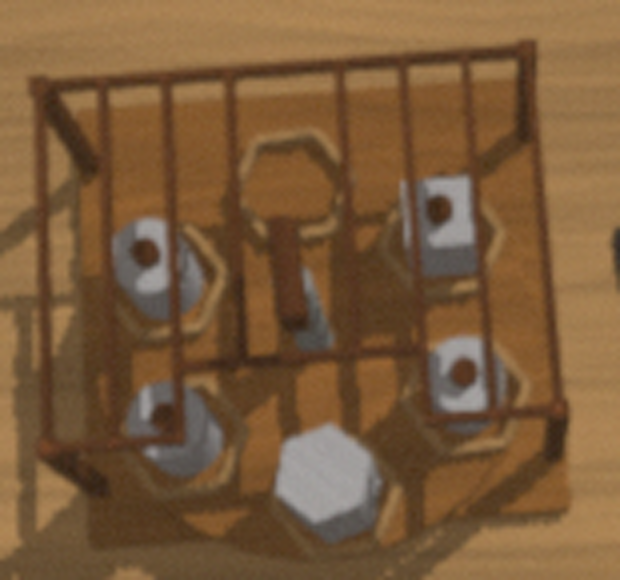

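The crop shows the hex caddy inside the notch with its top centre at crop (328,478). All the other caddies are standing and the middle of the rack is clear. Its corners point along ±x, so its flats face about ±y, which suits a tangential grasp.

```bash
python3 - <<'E'
from h import *
t=cv2.imread("pics/t3.png"); k=8
c=cv2.resize(t[198:240,258:296],None,fx=k,fy=k,interpolation=cv2.INTER_CUBIC)
g=cv2.cvtColor(c,cv2.COLOR_BGR2GRAY); sat=cv2.cvtColor(c,cv2.COLOR_BGR2HSV)[...,1]
m=((g>150)&(sat<50)).astype(np.uint8)
n,l,st,ce=cv2.connectedComponentsWithStats(m); i=1+st[1:,4].argmax(); m=(l==i).astype(np.uint8)
ct=max(cv2.findContours(m,0,2)[0],key=cv2.contourArea)
P=np.array([back("top",258+(u+.5)/k-.5,198+(v+.5)/k-.5,.132)[:2] for u,v in ct[:,0]])
h=cv2.convexHull((P*1e4).astype(np.float32))
M=cv2.moments(h); cen=np.array([M["m10"],M["m01"]])/M["m00"]/1e4
H=h[:,0]/1e4
ang=np.radians(np.arange(0,180,1)); w=np.array([np.ptp(H@[np.cos(a),np.sin(a)]) for a in ang])
# hexagon: width period 60deg, min at flat normals
w60=w.reshape(3,60).mean(0); print("cen",cen,"area mm2",M["m00"]/100,"(2525) widths",w.min(),w.max())
print("flat normal mod60",w60.argmin(),w60.min(),w60.max())
ax=np.array([.6182,.1598]); d=cen-ax; print("r",np.linalg.norm(d),"ang",np.degrees(np.arctan2(d[1],d[0])),"off opening",cen-[.5085,.1518])
print("side proj of centre top",proj("side",[*cen,.132]))
E
```

```text
cen [0.51054558 0.14465496] area mm2 2247.5866377028824 (2525) widths 0.051323430494961464 0.0573002988239914
flat normal mod60 21 0.05179152486102559 0.056724757971682804
r 0.10871451685204007 ang -171.9920655399536 off opening [ 0.00204558 -0.00714504]
side proj of centre top [321.74758105 188.20921292]
```

```bash

python3 -m inch '{"translation":[[-0.05,0.25,0],[-0.1,0.5,0],[-0.15,0.75,0],[-0.16,1,0]],"rot":[[-0.003,0.006,-0.03],[-0.003,0.006,-0.06],[-0.003,0.006,-0.08],[-0.003,0.006,-0.08]],"jaw":[80,76,76,76]}'
python3 -m inch '{"translation":[[-0.05,0.25,0],[-0.1,0.5,0],[-0.15,0.75,0],[-0.16,1,0]],"rot":[[0,0,-0.03],[0,0,-0.06],[0,0,-0.08],[0,0,-0.08]],"jaw":[76,76,76,76]}'
python3 -m inch '{"translation":[[-0.05,0.25,0],[-0.1,0.5,0],[-0.16,0.62,0],[-0.16,0.62,0],[-0.16,0.62,0]],"rot":[[0,0,-0.03],[0,0,-0.06],[0,0,-0.07],[0,0,-0.07],[0,0,-0.07]],"jaw":[76,76,76,76,76]}'
python3 -c "from h import *;pose()"
```

```text
time: 7.8
ee_pos: [0.5426, -0.013, 0.2739]
eef_rot: [-0.033, 0.999, 0.0, 0.0]
ft_force: [0.3, -0.1, -0.3]
width: 0.0765
time: 8.2
ee_pos: [0.5258, 0.0894, 0.274]
eef_rot: [0.008, 1.0, 0.0, 0.0]
ft_force: [0.3, 0.4, 0.6]
width: 0.0758
time: 8.7
ee_pos: [0.5097, 0.1515, 0.274]
eef_rot: [0.044, 0.999, 0.0, 0.0]
ft_force: [-0.2, -0.7, 0.5]
width: 0.0761
t 8.7 pos [0.5097 0.1515 0.274 ] jawdir 84.9 z [ 0.001  0.001 -1.   ] F [-0.2 -0.7  0.5] w 0.0761 q [-0.54  0.1   0.18  1.66 -0.02  1.39  1.12]
```

```bash

python3 -m inch '{"translation":[[0.01,-0.04,-0.1],[0.01,-0.068,-0.3],[0.01,-0.068,-0.5],[0.01,-0.068,-0.7],[0.01,-0.068,-0.9],[0.01,-0.068,-1],[0.01,-0.068,-1]],"rot":[[0,0,0],[0,0,0],[0,0,0],[0,0,0],[0,0,0],[0,0,0],[0,0,0]],"jaw":[76,76,76,76,76,76,76]}'
python3 -m inch '{"translation":[[0,0,-0.1],[0,0,-0.2],[0,0,-0.22],[0,0,-0.22]],"rot":[[0,0,0],[0,0,0],[0,0,0],[0,0,0]],"jaw":[76,76,76,76]}'
python3 - <<'E'
from h import *
pose()
s=eyes.camera("side"); t=eyes.camera("top")
a=cv2.resize(s[90:260,270:440],None,fx=3.2,fy=3.2,interpolation=2)
cv2.imwrite("pics/s4.png",a)
E
```

```text
time: 9.4
ee_pos: [0.5101, 0.1435, 0.1724]
eef_rot: [0.045, 0.999, -0.0, -0.001]
ft_force: [0.4, -0.2, 0.2]
width: 0.076
time: 9.8
ee_pos: [0.5099, 0.1434, 0.1501]
eef_rot: [0.045, 0.999, -0.001, -0.001]
ft_force: [1.0, 0.0, 0.5]
width: 0.076
t 9.8 pos [0.5099 0.1434 0.1501] jawdir 84.9 z [-0.002 -0.001 -1.   ] F [1.  0.  0.5] w 0.076 q [-0.52  0.19  0.18  1.83 -0.04  1.13  1.15]
```

View pics/s4.png

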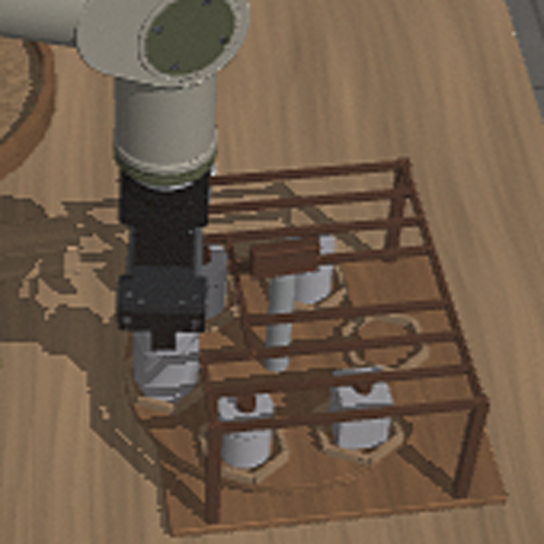

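The finger at (163,340) is centred over the caddy at (167,355) and clear of the guard bars. I'll descend and grip.

```bash

python3 -m inch '{"translation":[[0,0,-0.1],[0,0,-0.25],[0,0,-0.38],[0,0,-0.46],[0,0,-0.46],[0,0,-0.46]],"rot":[[0,0,0],[0,0,0],[0,0,0],[0,0,0],[0,0,0],[0,0,0]],"jaw":[76,76,76,76,76,76]}'
python3 -m inch '{"translation":[[0,0,0],[0,0,0],[0,0,0],[0,0,0],[0,0,0],[0,0,0],[0,0,0],[0,0,0],[0,0,0]],"rot":[[0,0,0],[0,0,0],[0,0,0],[0,0,0],[0,0,0],[0,0,0],[0,0,0],[0,0,0],[0,0,0]],"jaw":[70,66,62,58,55,50,45,45,45]}' 25
python3 -c "from h import *;pose()"
```

```text
time: 10.5
ee_pos: [0.5104, 0.1436, 0.1049]
eef_rot: [0.045, 0.999, -0.0, -0.001]
ft_force: [-0.9, -0.3, -0.1]
width: 0.076
time: 11.4
ee_pos: [0.5104, 0.1436, 0.1049]
eef_rot: [0.045, 0.999, -0.0, -0.001]
ft_force: [-0.1, -0.6, 0.7]
width: 0.0544
t 11.4 pos [0.5104 0.1436 0.1049] jawdir 84.9 z [-0.001 -0.001 -1.   ] F [-0.1 -0.6  0.7] w 0.0544 q [-0.52  0.24  0.18  1.87 -0.05  1.04  1.16]
```

The opening reads 54.4 mm, which matches the flats. Lifting and carrying.

```bash

python3 -m inch '{"translation":[[0,0,0.03],[0,0,0.1],[0,0,0.22],[0,0,0.4],[0,0,0.6],[0,0,0.8],[0,0,1]],"rot":[[0,0,0],[0,0,0],[0,0,0],[0,0,0],[0,0,0],[0,0,0],[0,0,0]],"jaw":[45,45,45,45,45,45,45]}'
python3 -m inch '{"translation":[[0,0,0.2],[0,0,0.35],[0,0,0.45],[0,0,0.5],[0,0,0.5],[0,0,0.5]],"rot":[[0,0,0],[0,0,0],[0,0,0],[0,0,0],[0,0,0],[0,0,0]],"jaw":[45,45,45,45,45,45]}'
python3 -m inch '{"translation":[[-0.02,-0.05,0],[-0.04,-0.15,0],[-0.06,-0.32,0],[-0.07,-0.52,0],[-0.07,-0.75,0],[-0.07,-1,0]],"rot":[[0,0,0],[0,0,0],[0,0,0],[0,0,0],[0,0,0],[0,0,0]],"jaw":[45,45,45,45,45,45]}'
python3 -m inch '{"translation":[[-0.02,-0.25,0],[-0.04,-0.5,0],[-0.06,-0.75,0],[-0.07,-1,0]],"rot":[[0,0,0],[0,0,0],[0,0,0],[0,0,0]],"jaw":[45,45,45,45]}'
python3 -m inch '{"translation":[[-0.02,-0.25,0],[-0.04,-0.5,0],[-0.06,-0.75,0],[-0.07,-1,0]],"rot":[[0,0,0],[0,0,0],[0,0,0],[0,0,0]],"jaw":[45,45,45,45]}'
python3 -m inch '{"translation":[[-0.02,-0.25,0],[-0.04,-0.5,0],[-0.06,-0.75,0],[-0.07,-0.95,0],[-0.07,-1,0],[-0.07,-1,0]],"rot":[[0,0,0],[0,0,0],[0,0,0],[0,0,0],[0,0,0],[0,0,0]],"jaw":[45,45,45,45,45,45]}'
python3 - <<'E'
from h import *
pose()
t=eyes.camera("top");s=eyes.camera("side"); cv2.imwrite("pics/t5.png",t)
a=cv2.resize(s[200:400,200:400],None,fx=2,fy=2);b=cv2.resize(t[80:280,180:380],None,fx=2,fy=2)
cv2.imwrite("pics/c5.png",np.hstack([a,b]))
E
```

```text
time: 12.1
ee_pos: [0.5105, 0.1436, 0.2068]
eef_rot: [0.045, 0.999, -0.0, -0.0]
ft_force: [0.7, -0.1, -2.7]
width: 0.0542
time: 12.7
ee_pos: [0.5102, 0.1435, 0.2561]
eef_rot: [0.045, 0.999, -0.0, -0.001]
ft_force: [-0.4, -0.5, -2.7]
width: 0.0547
time: 13.3
ee_pos: [0.5027, 0.0412, 0.2561]
eef_rot: [0.045, 0.999, -0.0, -0.001]
ft_force: [0.5, 0.2, -2.2]
width: 0.0545
time: 13.7
ee_pos: [0.4948, -0.0615, 0.2561]
eef_rot: [0.046, 0.999, -0.0, -0.001]
ft_force: [1.2, 0.3, -3.1]
width: 0.0539
time: 14.1
ee_pos: [0.4866, -0.164, 0.2562]
eef_rot: [0.047, 0.999, -0.0, -0.001]
ft_force: [0.6, 0.5, -2.3]
width: 0.0542
time: 14.7
ee_pos: [0.4786, -0.2652, 0.2561]
eef_rot: [0.048, 0.999, -0.0, -0.001]
ft_force: [0.3, 0.8, -2.5]
width: 0.0546
t 14.7 pos [ 0.4786 -0.2652  0.2561] jawdir 84.5 z [-0.002 -0.001 -1.   ] F [ 0.3  0.8 -2.5] w 0.0546 q [-0.08  0.15  0.56  1.66 -0.08  1.35  1.97]
```

View pics/c5.png

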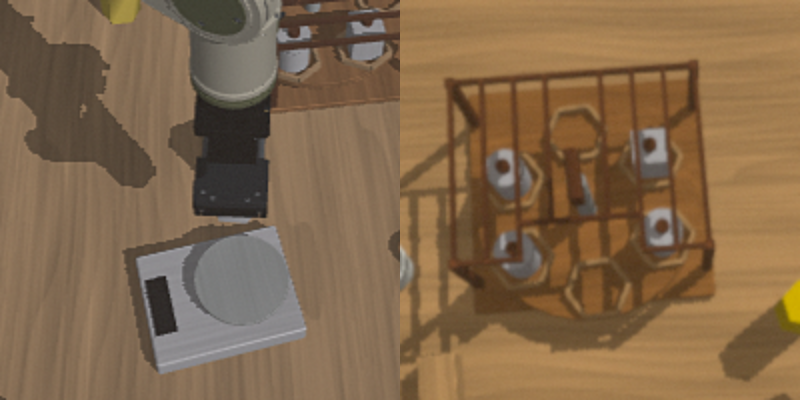

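The caddy is held, the other four are standing, and the vacated pocket is empty. The pan centre from both cameras is about (0.483, -0.294). Moving over it and descending.

```bash

python3 -m inch '{"translation":[[0.02,-0.1,0],[0.044,-0.22,-0.05],[0.044,-0.288,-0.15],[0.044,-0.288,-0.35],[0.044,-0.288,-0.55],[0.044,-0.288,-0.75],[0.044,-0.288,-0.9],[0.044,-0.288,-1],[0.044,-0.288,-1],[0.044,-0.288,-1]],"rot":[[-0.001,0.002,0],[-0.001,0.002,0],[-0.001,0.002,0],[-0.001,0.002,0],[-0.001,0.002,0],[-0.001,0.002,0],[-0.001,0.002,0],[-0.001,0.002,0],[-0.001,0.002,0],[-0.001,0.002,0]],"jaw":[45,45,45,45,45,45,45,45,45,45]}'
python3 -m inch '{"translation":[[0,0,-0.1],[0,0,-0.2],[0,0,-0.28],[0,0,-0.33],[0,0,-0.35],[0,0,-0.35],[0,0,-0.35]],"rot":[[0,0,0],[0,0,0],[0,0,0],[0,0,0],[0,0,0],[0,0,0],[0,0,0]],"jaw":[45,45,45,45,45,45,45]}'
python3 - <<'E'
from h import *
pose()
t=eyes.camera("top");s=eyes.camera("side"); cv2.imwrite("pics/t6.png",t)
a=cv2.resize(s[240:400,240:390],None,fx=3,fy=3);b=cv2.resize(t[160:320,380:500],None,fx=2.6,fy=3)
cv2.imwrite("pics/c6.png",np.hstack([a,b]))
E
```

```text
time: 15.8
ee_pos: [0.484, -0.2924, 0.1565]
eef_rot: [0.046, 0.999, -0.001, -0.002]
ft_force: [0.5, 0.1, -3.1]
width: 0.0545
time: 16.5
ee_pos: [0.4842, -0.2925, 0.1218]
eef_rot: [0.046, 0.999, -0.001, -0.001]
ft_force: [-0.1, -0.7, -2.6]
width: 0.0542
t 16.5 pos [ 0.4842 -0.2925  0.1218] jawdir 84.7 z [-0.003 -0.001 -1.   ] F [-0.1 -0.7 -2.6] w 0.0542 q [-0.    0.32  0.55  1.78 -0.18  1.09  2.09]
```

View pics/c6.png

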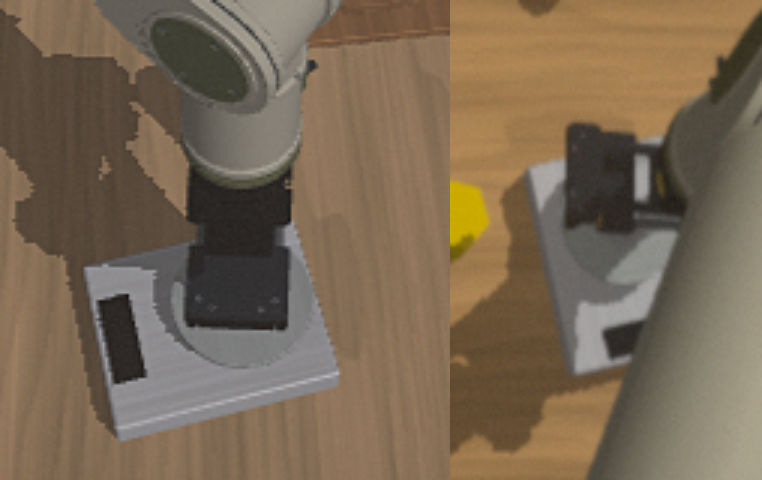

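The gripper is centred over the pan in both views. Lowering slowly in small steps.

```bash

python3 -m inch '{"translation":[[0,0,-0.01],[0,0,-0.02],[0,0,-0.03],[0,0,-0.04],[0,0,-0.05],[0,0,-0.06],[0,0,-0.06],[0,0,-0.06]],"rot":[[0,0,0],[0,0,0],[0,0,0],[0,0,0],[0,0,0],[0,0,0],[0,0,0],[0,0,0]],"jaw":[45,45,45,45,45,45,45,45]}'
python3 -m inch '{"translation":[[0,0,-0.005],[0,0,-0.01],[0,0,-0.015],[0,0,-0.02],[0,0,-0.02],[0,0,-0.02]],"rot":[[0,0,0],[0,0,0],[0,0,0],[0,0,0],[0,0,0],[0,0,0]],"jaw":[45,45,45,45,45,45]}'
python3 -m inch '{"translation":[[0,0,-0.005],[0,0,-0.01],[0,0,-0.01],[0,0,-0.01]],"rot":[[0,0,0],[0,0,0],[0,0,0],[0,0,0]],"jaw":[45,45,45,45]}'
```

```text
time: 17.4
ee_pos: [0.4842, -0.2926, 0.1159]
eef_rot: [0.046, 0.999, -0.001, -0.001]
ft_force: [-0.1, 1.1, -2.9]
width: 0.0545
time: 18.0
ee_pos: [0.4842, -0.2926, 0.1139]
eef_rot: [0.047, 0.999, -0.001, -0.001]
ft_force: [-0.6, -0.2, -1.1]
width: 0.0545
time: 18.4
ee_pos: [0.4843, -0.2926, 0.1129]
eef_rot: [0.047, 0.999, -0.001, -0.001]
ft_force: [-1.1, 0.4, 0.2]
width: 0.0539
```

The weight has passed to the pan (about 3 mm sink). Releasing slowly and retreating upwards.

```bash

python3 -m inch '{"translation":[[0,0,0],[0,0,0],[0,0,0],[0,0,0],[0,0,0],[0,0,0],[0,0,0],[0,0,0],[0,0,0],[0,0,0]],"rot":[[0,0,0],[0,0,0],[0,0,0],[0,0,0],[0,0,0],[0,0,0],[0,0,0],[0,0,0],[0,0,0],[0,0,0]],"jaw":[54,55,56,58,61,65,70,75,78,78]}' 5
python3 -m inch '{"translation":[[0,0,0.04],[0,0,0.12],[0,0,0.25],[0,0,0.4],[0,0,0.6],[0,0,0.8],[0,0,1]],"rot":[[0,0,0],[0,0,0],[0,0,0],[0,0,0],[0,0,0],[0,0,0],[0,0,0]],"jaw":[78,78,78,78,78,78,78]}'
python3 -m inch '{"translation":[[0,0.25,0.1],[0,0.5,0.2],[0,0.75,0.3],[0,1,0.3]],"rot":[[0,0,0],[0,0,0],[0,0,0],[0,0,0]],"jaw":[78,78,78,78]}'
python3 -m inch '{"translation":[[0,0.25,0],[0,0.5,0],[0,0.75,0],[0,0.9,0],[0,0.9,0],[0,0.9,0]],"rot":[[0,0,0],[0,0,0],[0,0,0],[0,0,0],[0,0,0],[0,0,0]],"jaw":[78,78,78,78,78,78]}'
python3 - <<'E'
from h import *
pose()
t=eyes.camera("top");s=eyes.camera("side"); cv2.imwrite("pics/t7.png",t);cv2.imwrite("pics/s7.png",s)
a=cv2.resize(s[240:400,240:390],None,fx=2.5,fy=2.5);b=cv2.resize(t[170:330,380:530],None,fx=2.5,fy=2.5)
cv2.imwrite("pics/c7.png",np.hstack([a,b]))
E
```

```text
time: 19.4
ee_pos: [0.4843, -0.2926, 0.1129]
eef_rot: [0.047, 0.999, -0.001, -0.001]
ft_force: [0.5, -0.8, -0.7]
width: 0.0769
time: 20.1
ee_pos: [0.4844, -0.2928, 0.2152]
eef_rot: [0.047, 0.999, -0.001, -0.001]
ft_force: [-0.4, 0.5, -1.1]
width: 0.0779
time: 20.5
ee_pos: [0.485, -0.1923, 0.2481]
eef_rot: [0.047, 0.999, -0.001, 0.001]
ft_force: [-0.2, -0.3, 0.3]
width: 0.078
time: 21.1
ee_pos: [0.4851, -0.103, 0.249]
eef_rot: [0.047, 0.999, -0.001, 0.002]
ft_force: [-0.1, -0.4, 0.1]
width: 0.0779
t 21.1 pos [ 0.4851 -0.103   0.249 ] jawdir 84.6 z [ 0.003 -0.003 -1.   ] F [-0.1 -0.4  0.1] w 0.0779 q [-0.29  0.02  0.41  1.79 -0.01  1.33  1.6 ]
```

View pics/c7.png

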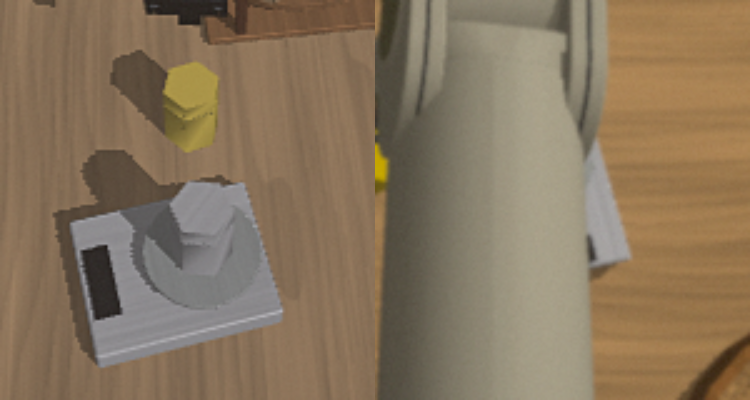

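View pics/t7.png

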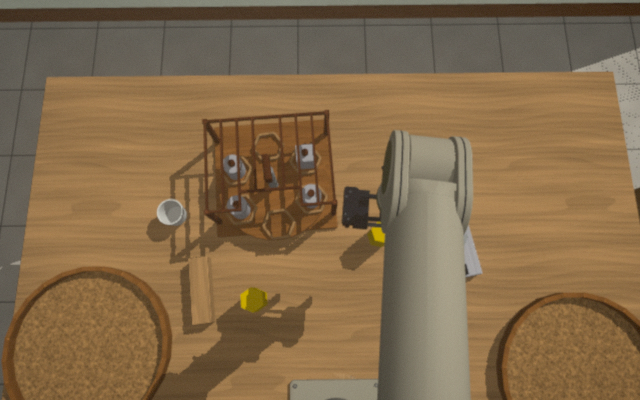

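The caddy stands upright on the pan (top centre at composite (203,208)). The other caddies, cup, block and both yellow look-alikes are where they were. One numeric check, then I hand in.

```bash
python3 - <<'E'
from h import *
print("caddy",back("side",240+203/2.5,240+208/2.5,.140),"pan",back("side",240+203/2.5,240+250/2.5,.050))
a,b=[cv2.imread(f"pics/{n}.png")[310:385,390:430].astype(int) for n in("side0","s7")]
print("scoop diff",abs(a-b).mean())
print(r.close_job())
E
```

```text
caddy [ 0.48563098 -0.29608376  0.14      ] pan [ 0.48549932 -0.29620975  0.05      ]
scoop diff 1.877
the job is handed in; nothing more can be done
None
```

The hex caddy now stands upright on the middle of the scale's pan, released and with the robot clear. The job is handed in at about 21 s of the 61 s allowed.

- **Turning the rack:** I turned it by its handle about -35° at no more than about 0.55 rad/s. A look afterwards put the caddy 7 mm from the opening point, within the 20 mm allowed.
- **Lifting and placing:** I gripped the caddy across its flats, which measured 54 mm, and lifted it out through the notch. The pan was loaded in 1 mm steps. The caddy's weight passed to it after about 3 mm of sink by the arm's height, well short of the 14 mm that counts as pressed to the stop.
- **Last checks:**
  - Caddy and pan centres agree to within 1 mm in the side view.
  - The four other caddies are standing in their pockets. The cup, wood block and yellow look-alikes look unmoved.
  - The arm hid the scoop from the top camera at the end, but its patch in the side view is unchanged.
- **Disagreements:**
  - The two cameras differed by about 4–6 mm on the pan centre in y, so I aimed near the mean.
  - After the turn the caddy measured about 4° short of the aimed angle; I put this down to play in the pocket and measuring error, and did not correct it.

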